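# Open the plate chest and hold up its inner flap

## Task

Lift the lid of the wooden plate chest right open until it rests back on its stop, and let go of it. Then take the loose inner flap by its upright tab, raise it to 45 degrees (give or take 6) and keep holding it there, so that the copper plate underneath can be lifted out: finish while still holding the tab, for without you the flap falls shut. Leave the jar, the cup and the weight beside the chest where they are.

Things in the scene. Friction and masses are not known exactly. Their poses are not given: they have to be found in the camera images.
- chest: fixed wooden chest, outside 160 (x) x 260 (y) x 80 mm high without the lid, walls 8, open on top. Origin: centre of its underside, on the table. Its x axis points from the front (tab side, facing the robot) to the hinge side, y along the hinges, z up; turned about the vertical by up to 0.3 rad. A copper plate lies on its inner floor
- lid (a joint): angle of the lid in rad: 0 shut, 1.9 resting back on its stop. The lid is a wooden shell 160 x 260 x 30 mm high on the chest, about 310 g (varies), hinged along the far (+x) top edge; its front swings up and back. Below about 1.3 rad it falls shut, beyond that it falls back on the stop and stays there by its weight
- lid_hinge (a point): middle of the lid's hinge line: in the chest's frame at x +80, y 0, z 80 (mm); the hinge line runs along the chest's y
- lid_tab (a point): brass tongue sticking 40 mm straight forward from the middle of the lid's front: 16 wide (y), 12 thick. Point: mid width and thickness, 28 out from the lid's front; with the lid shut at x -108, z 96 in the chest's frame (188 before the hinge line, 15.5 above it). Turns with the lid. Pinch its two sides from above, fingers closing along y; it can turn between the fingers as the lid swings
- flap (a joint): angle of the inner flap in rad: 0 shut (level), 0.785 is 45 degrees, at most 1.45. A plywood board 130 x 238 x 6 mm, about 225 g (varies), inside the chest under the lid, its upper face 58 above the table, its front edge 10 behind the front wall's inside; hinged at its far (+x) edge, it swings up and back and falls shut when let go
- flap_hinge (a point): middle of the flap's hinge line, in the flap's mid thickness: in the chest's frame at x +68, y 0, z 55 (mm); the line runs along the chest's y
- flap_tab (a point): brass tab upright on the flap near its front edge, mid width: 14 wide (y), 20 long (x), 36 mm high. Point: its middle in plan, 26 above the flap's face, 10 below the tab's top; with the flap shut at x -45, z 84 in the chest's frame (113 before the flap's hinge line, 29 above it). Turns with the flap. Pinch its sides from above, closing along y; it can turn between the fingers. Hidden by the lid
- ink_jar: bystander: closed glass jar with a black cap, diameter 56, height 65 mm, standing beside the chest; origin at the centre of its underside
- cup: bystander: white cup, diameter 72, height 75 mm; origin at the centre of its underside
- weight: bystander: turned steel paperweight with a knob, diameter 60, height 65 mm; origin at the centre of its underside

How it is judged:
By the outcome, as a careful person would: the job done as asked, in the order asked, and still so for the second after the job is handed in, while the arm keeps its last pose, push and grip.
It also fails if it takes over 58 s, if anything falls off the work surface, if the arm or the gripper's body presses on something with over 40 N, if the wrist force passes 120 N, or if a joint passes its speed limit or range.

## Robot

A 7-joint arm with a two-finger parallel gripper is mounted at the origin on the work surface. World frame = base frame: x ahead of the robot, y to its left, z up, the work surface at z = 0. Lengths are in m, angles in rad, forces in N, time in s.
With the tool pointing down it reaches from about 0.4 to 0.85 m from the base axis. Payload 10.4 kg.
Tool frame: the origin (TCP) lies between the finger pads; the fingertips stand ahead of it and the grasp point (between the pads) lies 5 mm behind it (ctrl.tip_extent is the z of the fingertips in the tool frame, in m); z points along the fingers, y is the direction in which the jaws open and shut (so a half turn about z gives the same grasp; the last joint's range is limited). The gripper opens to 87 mm and grips with 3 to 60 N. Pads are 19 mm wide; open, the fingers measure 117 mm over their backs; the gripper's body (75 mm by 190 mm) begins 51 mm behind the grasp point.
Start: joints at [-1.223, 0.332, -0.065, 1.46, 0.022, 1.35, -0.088], TCP at [0.226, 0.583, 0.237] pointing down, gripper open.
Joint ranges: [-2.6, 2.6], [-0.5, 2.12], [-1.47, 1.34], [0.16, 2.42], [-1.27, 4.41], [0.06, 2.06], [-2.6, 2.6]. Speed limits (rad/s): [2.22, 2.22, 2.79, 2.79, 3.14, 3.14, 3.14].

## Interface

Orientations are given as a unit quaternion [x, y, z, w].
In Python, from cell import ctrl gives the robot as it stands.
- The arm moves only by the tool jog_arm, never from a script. Its argument "moves" is a list of rows, each an object with "delta_pos": the shift along the tool's x, y, z in mm, a list of three; "dr": the turn, a rotation vector about the tool's x, y, z in degrees, a list of three; "hand": the gripper's target within -1 to 1 (shut at 1, half-way at 0, fully open at -1). In form: [{"delta_pos": [x, y, z], "dr": [ax, ay, az], "hand": hand}, ...]. A call has 1 to 5 rows; each row is the pose to reach, as a shift and turn from the pose commanded when the call began, along the tool's axes at that moment; what a row does not reach only later rows make up. A row lasts 1/8 s, in which the tool goes at most 62.5 mm and 10.7 degrees, less where a joint would pass 70% of its speed; a pose out of reach is approached as far as the arm can. A call with a gripper value outside its range is refused whole. The fingers move at their own pace and stop on an object; the grip force is fixed at half the most. Time passes only in rows, so rows that repeat a pose let the fingers close. It gives the time, the measured TCP pose, the force and the opening at its end, in the units of the state.
- ctrl.state(): the state, without advancing time (a new reading comes with each control period).
- ctrl.read_camera(name): name is "scene" or "top" or "wrist"; returns a dict with "image" (384x512x3 uint8, blue, green, red), "z_map" (384x512 float32, m along the optical axis (not along the pixel's ray), 0 where there is no reading), "intrinsics" (3x3 intrinsics, pixels), "pose" (4x4, takes a point from camera to world coordinates); the wrist camera has in their place "T_tool_cam" (4x4, takes a point from camera to tool coordinates, whose origin is the TCP and whose axes are the flange's). Camera axes: x right, y up, looking along -z (the intrinsics and any distortion apply to the point x, -y, -z); pixel columns grow to the right and rows downward; lengths in m; the calibration is good to about 2 mm. A picture is of the moment at which its call begins: read the wrist's pose just before it.
- ctrl.close_job(): hands the job in, once; it reports no verdict.
The state is a dict: "t": time; "qpos": joint angles; "joint_velocities": joint speeds; "effort": joint torques, N m; "position": TCP position; "orientation": TCP orientation; "ft_force": force on the tool from outside, world axes, zero at the start; "torque": the same for the moment, N m; "finger_gap": finger opening in m.
Only numpy, scipy, OpenCV 4.12 (cv2) and the standard library are available. Lean on these libraries where they do the work, as an engineer would, in place of code of your own. Each camera call takes 0.05 s, during which the arm holds its last target. There are 200 camera calls.

## Working session

There is one attempt and no reset: what is moved stays moved. The work goes in short steps, Python scripts to look and compute and a tool call to move; the robot and the scene stay as the last step left them, time stands still between calls to the robot, and variables do not carry over. Pictures are saved under pics/ and viewed, about 8 in all and at most 12, crops included, and the job is handed in when it is done.

Besides the shell and the picture viewer there is one more tool, called after "Emit:" by a JSON object that holds its "op" and its "data". jog_arm: Moves the arm, as the interface text tells. Its arguments: {"type":"object","properties":{"moves":{"type":"array","items":{"type":"object","properties":{"delta_pos":{"type":"array","items":{"type":"number"}},"dr":{"type":"array","items":{"type":"number"}},"hand":{"type":"number"}}}}},"required":["moves"]}

```bash
mkdir -p pics; ls; cat > h.py <<'E'
import numpy as np, cv2, sys
from scipy.spatial.transform import Rotation as R
from cell import ctrl
def cloud(c, s=None):
    K=c["intrinsics"]; z=c["z_map"]; h,w=z.shape
    u,v=np.meshgrid(np.arange(w),np.arange(h))
    x=(u-K[0,2])/K[0,0]*z; y=(v-K[1,2])/K[1,1]*z
    p=np.stack([x,-y,-z,np.ones_like(z)],-1)
    T=c["pose"] if "pose" in c else tool(s)@c["T_tool_cam"]
    return (p@np.array(T).T)[...,:3]
def tool(s):
    T=np.eye(4);T[:3,:3]=R.from_quat(s["orientation"]).as_matrix();T[:3,3]=s["position"];return T
E
python3 - <<'E'
from h import *
s=ctrl.state();print(s, ctrl.tip_extent)
a=ctrl.read_camera("top");b=ctrl.read_camera("scene")
np.savez("a.npz",P=cloud(a),img=a["image"]);np.savez("b.npz",P=cloud(b),img=b["image"])
cv2.imwrite("pics/1.png",a["image"]);cv2.imwrite("pics/2.png",b["image"])
P=cloud(a);m=(P[...,2]>.1)&(P[...,2]<.118)&(a["z_map"]>0)
n,l,st,ce=cv2.connectedComponentsWithStats(m.astype(np.uint8))
for i in range(1,n):
  if st[i,4]>150:
    q=P[l==i];print(st[i],q.mean(0),cv2.minAreaRect((q[:,:2]*1000).astype(np.float32)))
E
```

```text
pics
{'t': 0.0, 'qpos': array([-1.22259232,  0.33289119, -0.06468676,  1.46094341,  0.02158315,
        1.34988735, -0.08851941]), 'joint_velocities': array([-0.00022258, -0.00073397,  0.00021957, -0.00070959, -0.00050489,
        0.00155234, -0.00096754]), 'effort': array([ 4.83912645e-04, -6.23256540e+01,  2.51311337e-02, -3.89910185e+01,
       -6.12255838e-02,  3.95013322e-02,  1.81385367e-04]), 'position': array([0.22635222, 0.58217909, 0.23574082]), 'orientation': array([ 1.84348792e-01,  9.82860625e-01, -7.09485993e-04, -1.05728451e-04]), 'ft_force': array([0.30650324, 0.25805259, 0.33556844]), 'torque': array([-0.02956843,  0.02441282,  0.00315896]), 'finger_gap': 0.08738018764680663} 0.014
[ 271  169   87   66 4581] [ 0.56264264 -0.07241138  0.1099303 ] ((545.0797119140625, -73.86421203613281), (196.1805877685547, 259.2472229003906), 1.6791936159133911)
```

View pics/1.png

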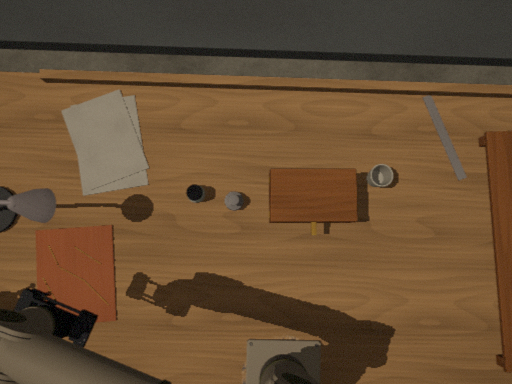

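View pics/2.png

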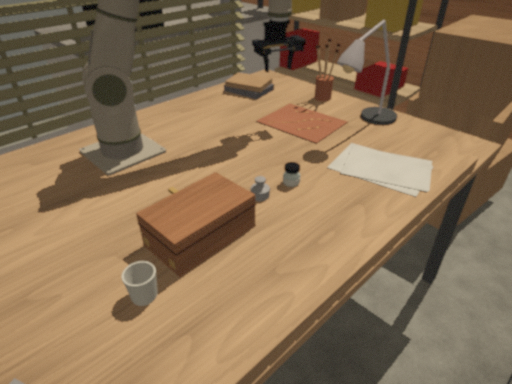

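```bash
python3 - <<'E'
import numpy as np,cv2
d=np.load("a.npz");P=d["P"];z=P[...,2]
q=P[(z>.107)&(z<.114)&(abs(P[...,0]-.56)<.15)&(abs(P[...,1]+.07)<.18)]
print(cv2.minAreaRect((q[:,:2]*1000).astype(np.float32)),len(q))
t=P[(z>.09)&(z<.107)&(abs(P[...,0]-.5)<.2)&(abs(P[...,1]+.07)<.25)]
print(np.round(t[t[:,0]<.475]*1000)[:60].tolist())
m=((z>.03)&(z<.3)).astype(np.uint8)
n,l,st,ce=cv2.connectedComponentsWithStats(m)
for i in range(1,n):
  if st[i,4]>30:
    q=P[l==i];print(st[i],q.min(0),q.max(0))
E
```

```text
((544.9071044921875, -73.68936157226562), (195.83738708496094, 258.9527282714844), 1.7125533819198608) 3595
[[474.0, -67.0, 100.0], [474.0, -70.0, 101.0], [474.0, -74.0, 95.0], [474.0, -76.0, 100.0], [474.0, -82.0, 104.0], [471.0, -67.0, 99.0], [471.0, -70.0, 103.0], [471.0, -73.0, 98.0], [471.0, -76.0, 103.0], [471.0, -79.0, 101.0], [471.0, -82.0, 102.0], [468.0, -68.0, 93.0], [468.0, -70.0, 104.0], [468.0, -74.0, 98.0], [468.0, -77.0, 97.0], [468.0, -79.0, 101.0], [468.0, -83.0, 98.0], [465.0, -68.0, 96.0], [465.0, -70.0, 100.0], [465.0, -73.0, 101.0], [465.0, -76.0, 101.0], [465.0, -80.0, 95.0], [465.0, -82.0, 101.0], [462.0, -67.0, 101.0], [462.0, -70.0, 101.0], [462.0, -73.0, 103.0], [462.0, -76.0, 105.0], [462.0, -79.0, 101.0], [462.0, -82.0, 103.0], [459.0, -67.0, 102.0], [459.0, -71.0, 95.0], [459.0, -74.0, 99.0], [459.0, -76.0, 102.0], [459.0, -79.0, 100.0], [459.0, -83.0, 99.0], [456.0, -68.0, 96.0], [456.0, -70.0, 101.0], [456.0, -73.0, 101.0], [456.0, -77.0, 100.0], [456.0, -80.0, 99.0], [456.0, -83.0, 99.0], [453.0, -67.0, 101.0], [453.0, -71.0, 98.0], [453.0, -73.0, 102
[... 396 characters left out ...]
 0.8011654  0.05438945]
[ 483  131   29  241 4312] [ 0.0434492  -0.71536555  0.03075187] [ 0.7938416  -0.6310641   0.06387941]
[368 164  26  23 268] [ 0.60081368 -0.32380575  0.03024997] [ 0.67101186 -0.252413    0.07967948]
[ 269  169   89   66 4732] [ 0.44682075 -0.20482713  0.03018633] [0.64634976 0.06035387 0.1205458 ]
[186 184  19  18 245] [0.54109206 0.2639191  0.03074591] [0.59233424 0.31638817 0.07341585]
[225 191  19  19 212] [0.51973307 0.14018719 0.03005596] [0.57710932 0.19726013 0.0688611 ]
[ 37 218  15   5  31] [0.45708223 0.61936264 0.28306447] [0.46746422 0.65661734 0.29981286]
[ 260  355   59   29 1151] [ 0.00740263 -0.08155193  0.03033295] [0.08936269 0.0739445  0.29981363]
```

The top view shows the chest at px (270–357, 168–222) with its tab at (314, 228). The cup is on its right (381, 176), the weight (234, 201) and jar (196, 193) are on its left, and the arm is at lower left. Next I'll fit the chest pose.

```bash
python3 - <<'E'
from h import *
d=np.load("a.npz");P=d["P"];z=P[...,2]
m=(z>.105)&(z<.116)&(P[...,0]>.483)&(abs(P[...,0]-.56)<.15)&(abs(P[...,1]+.07)<.18)
q=P[m];r=cv2.minAreaRect((q[:,:2]*1000).astype(np.float32));print(r, q[:,2].mean())
# front/back edge fits per column
cs=[c for c in range(276,352)]
f=np.array([P[:,c][m[:,c]][[0,-1]] for c in cs])
for k in (0,1):
  p=np.polyfit(f[:,k,1],f[:,k,0],1);print("edge x=%.4f*y+%.4f"%tuple(p))
s=ctrl.state();T=tool(s);print(np.round(T,3))
print(ctrl.read_camera("wrist")["T_tool_cam"].round(3))
E
```

```text
((564.3980712890625, -73.28840637207031), (157.85702514648438, 258.8835144042969), 1.535500407218933) 0.11013194820348636
edge x=-0.0313*y+0.6401
edge x=-0.0259*y+0.4842
[[-0.932  0.362 -0.     0.226]
 [ 0.362  0.932 -0.001  0.582]
 [-0.    -0.001 -1.     0.236]
 [ 0.     0.     0.     1.   ]]
[[ 0.     0.968  0.25   0.068]
 [ 1.    -0.    -0.    -0.   ]
 [-0.     0.25  -0.968 -0.148]
 [ 0.     0.     0.     1.   ]]
```

Emit:
{"op": "jog_arm", "data": {"moves": [{"delta_pos": [-36, -42, 0], "dr": [0, 0, 0], "hand": -1}, {"delta_pos": [-73, -85, 0], "dr": [0, 0, 0], "hand": -1}, {"delta_pos": [-109, -128, 0], "dr": [0, 0, 0], "hand": -1}, {"delta_pos": [-146, -170, 0], "dr": [0, 0, 0], "hand": -1}, {"delta_pos": [-182, -213, 0], "dr": [0, 0, 0], "hand": -1}]}}

```text
t: 0.78
position: [0.3193, 0.3162, 0.2365]
orientation: [0.184, 0.983, 0.0, -0.0]
ft_force: [0.4, -0.1, 1.2]
finger_gap: 0.0868
```

Emit:
{"op": "jog_arm", "data": {"moves": [{"delta_pos": [-36, -42, 4], "dr": [0, 0, -5], "hand": -1}, {"delta_pos": [-73, -85, 8], "dr": [0, 0, -10], "hand": -1}, {"delta_pos": [-109, -128, 12], "dr": [0, 0, -15], "hand": -1}, {"delta_pos": [-146, -170, 16], "dr": [0, 0, -20], "hand": -1}, {"delta_pos": [-182, -213, 20], "dr": [0, 0, -22.9], "hand": -1}]}}

```text
t: 1.4
position: [0.4116, 0.0518, 0.2165]
orientation: [-0.016, 1.0, 0.0, 0.0]
ft_force: [1.3, 0.7, -0.3]
finger_gap: 0.0869
```

```bash
cat >> h.py <<'E'
psi=.028; C=np.array([.564,-.073,0])
def togo(target, yaw=psi, s=None):
    s=s or ctrl.state();T=tool(s)
    c,sn=np.cos(yaw),np.sin(yaw)
    G=np.array([[-c,-sn,0],[-sn,c,0],[0,0,-1.]]).T; G=np.stack([[-c,-sn,0],[-sn,c,0],[0,0,-1]],1)
    d=T[:3,:3].T@(np.array(target)-T[:3,3]); r=R.from_matrix(T[:3,:3].T@G).as_rotvec(degrees=True)
    print("t",s["t"],"pos",s["position"].round(4),"delta",(d*1000).round(1),"dr",r.round(1),"F",s["ft_force"].round(1),"gap",round(s["finger_gap"],4))
def ch(x,y,z):
    c,sn=np.cos(psi),np.sin(psi)
    return C+[c*x-sn*y,sn*x+c*y,z]
E
python3 -c "
from h import *
togo([.456,-.075,.2])"
```

```text
t 1.4 pos [0.4116 0.0518 0.2165] delta [ -40.4 -128.1   16.4] dr [0.  0.  0.2] F [ 1.3  0.7 -0.3] gap 0.0869
```

Emit:
{"op": "jog_arm", "data": {"moves": [{"delta_pos": [-14, -43, 5], "dr": [0, 0, 0], "hand": -1}, {"delta_pos": [-28, -86, 10], "dr": [0, 0, 0], "hand": -1}, {"delta_pos": [-40, -128, 16], "dr": [0, 0, 0], "hand": -1}, {"delta_pos": [-40, -128, 16], "dr": [0, 0, 0], "hand": -1}]}}

```text
t: 1.9
position: [0.455, -0.0763, 0.2001]
orientation: [-0.012, 1.0, -0.001, -0.0]
ft_force: [-0.7, 0.4, -1.0]
finger_gap: 0.0871
```

```bash
python3 - <<'E'
from h import *
s=ctrl.state();c=ctrl.read_camera("wrist");cv2.imwrite("pics/3.png",c["image"])
P=cloud(c,s);z=P[...,2];ok=c["z_map"]>0
m=ok&(z>.09)&(z<.108)&(P[...,0]<.478)&(P[...,0]>.42)&(abs(P[...,1]+.075)<.04)
q=P[m];print(len(q),np.percentile(q,[2,50,98],axis=0).round(4))
l=P[ok&(z>.1)&(z<.12)&(P[...,0]>.47)]
print(np.percentile(l,[0.5,50,99.5],axis=0).round(4))
togo([.456,-.075,.101],s=s)
E
```

```text
976 [[ 0.444  -0.0836  0.0942]
 [ 0.4593 -0.0761  0.101 ]
 [ 0.4771 -0.0684  0.1025]]
[[ 0.4726 -0.2011  0.1003]
 [ 0.5259 -0.0819  0.11  ]
 [ 0.5578  0.0509  0.1117]]
t 1.9 pos [ 0.455  -0.0763  0.2001] delta [-1.1  1.4 99.1] dr [-0.1 -0.  -0.2] F [-0.7  0.4 -1. ] gap 0.0871
```

View pics/3.png

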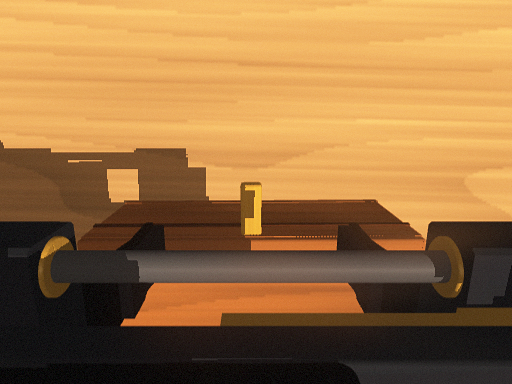

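The wrist view shows the brass tab at about (251, 208), centred between the fingers. I'll descend and grasp.

Emit:
{"op": "jog_arm", "data": {"moves": [{"delta_pos": [-1, 0, 40], "dr": [0, 0, 0], "hand": -0.6}, {"delta_pos": [-1, 0, 80], "dr": [0, 0, 0], "hand": -0.4}, {"delta_pos": [-1, 0, 108], "dr": [0, 0, 0], "hand": -0.4}, {"delta_pos": [-1, 0, 108], "dr": [0, 0, 0], "hand": 0.3}, {"delta_pos": [-1, 0, 108], "dr": [0, 0, 0], "hand": 1}]}}

```text
t: 2.58
position: [0.4567, -0.0726, 0.0936]
orientation: [-0.015, 1.0, 0.0, 0.001]
ft_force: [0.2, -0.3, 0.5]
finger_gap: 0.0483
```

Emit:
{"op": "jog_arm", "data": {"moves": [{"delta_pos": [0, 0, 0], "dr": [0, 0, 0], "hand": 1}, {"delta_pos": [0, 0, 0], "dr": [0, 0, 0], "hand": 1}, {"delta_pos": [0, 0, 0], "dr": [0, 0, 0], "hand": 1}]}}

```text
t: 2.95
position: [0.4564, -0.0745, 0.093]
orientation: [-0.014, 1.0, -0.001, 0.001]
ft_force: [1.7, -17.0, -1.1]
finger_gap: 0.0192
```

```bash
python3 - <<'E'
from h import *
s=ctrl.state();togo(s["position"],s=s)
# tool deltas along lid arc: tool x=-chest x, z=down
for R0,Z0,A in((188,15.5,np.linspace(0,1.9,20)),(113,29,np.linspace(0,.785,8))):
  for a in A:
    print(round(a,2),"dx",round(-(R0-R0*np.cos(a)+Z0*np.sin(a)),1),"dz",round(-(R0*np.sin(a)+Z0*np.cos(a)-Z0),1))
E
```

```text
t 2.95 pos [ 0.4564 -0.0745  0.093 ] delta [0. 0. 0.] dr [-0.1  0.1  0. ] F [  1.7 -17.   -1.1] gap 0.0192
0.0 dx -0.0 dz -0.0
0.1 dx -2.5 dz -18.7
0.2 dx -6.8 dz -37.0
0.3 dx -13.0 dz -54.9
0.4 dx -20.9 dz -72.0
0.5 dx -30.4 dz -88.2
0.6 dx -41.6 dz -103.4
0.7 dx -54.2 dz -117.5
0.8 dx -68.1 dz -130.2
0.9 dx -83.3 dz -141.4
1.0 dx -99.5 dz -151.1
1.1 dx -116.5 dz -159.1
1.2 dx -134.3 dz -165.3
1.3 dx -152.6 dz -169.8
1.4 dx -171.3 dz -172.4
1.5 dx -190.2 dz -173.1
1.6 dx -209.0 dz -172.0
1.7 dx -227.6 dz -168.9
1.8 dx -245.8 dz -164.1
1.9 dx -263.4 dz -157.4
0.0 dx -0.0 dz -0.0
0.11 dx -4.0 dz -12.5
0.22 dx -9.3 dz -24.4
0.34 dx -15.9 dz -35.7
0.45 dx -23.8 dz -46.1
0.56 dx -32.7 dz -55.7
0.67 dx -42.7 dz -64.1
0.78 dx -53.6 dz -71.4
```

Emit:
{"op": "jog_arm", "data": {"moves": [{"delta_pos": [0, -2, 0], "dr": [0, 0, 0], "hand": 1}, {"delta_pos": [0, -2, 0], "dr": [0, 0, 0], "hand": 1}, {"delta_pos": [0, -2, 0], "dr": [0, 0, 0], "hand": 1}]}}

```text
t: 3.32
position: [0.4565, -0.0761, 0.093]
orientation: [-0.014, 1.0, -0.0, 0.0]
ft_force: [-0.2, -7.2, 5.1]
finger_gap: 0.0156
```

Emit:
{"op": "jog_arm", "data": {"moves": [{"delta_pos": [-2.5, 0, -19], "dr": [0, 0, 0], "hand": 1}, {"delta_pos": [-7, 0, -37], "dr": [0, 0, 0], "hand": 1}, {"delta_pos": [-13, 0, -55], "dr": [0, 0, 0], "hand": 1}, {"delta_pos": [-21, 0, -72], "dr": [0, 0, 0], "hand": 1}, {"delta_pos": [-30, 0, -88], "dr": [0, 0, 0], "hand": 1}]}}

```text
t: 3.95
position: [0.4859, -0.0752, 0.1807]
orientation: [-0.014, 1.0, -0.001, -0.0]
ft_force: [5.4, -6.4, -6.3]
finger_gap: 0.0156
```

Emit:
{"op": "jog_arm", "data": {"moves": [{"delta_pos": [-11, 0, -15], "dr": [0, 0, 0], "hand": 1}, {"delta_pos": [-24, 0, -29], "dr": [0, 0, 0], "hand": 1}, {"delta_pos": [-38, 0, -42], "dr": [0, 0, 0], "hand": 1}, {"delta_pos": [-53, 0, -53], "dr": [0, 0, 0], "hand": 1}, {"delta_pos": [-69, 0, -63], "dr": [0, 0, 0], "hand": 1}]}}

```text
t: 4.58
position: [0.5546, -0.0732, 0.2433]
orientation: [-0.014, 1.0, -0.0, -0.001]
ft_force: [0.6, -5.8, -5.2]
finger_gap: 0.0156
```

Emit:
{"op": "jog_arm", "data": {"moves": [{"delta_pos": [-17, 0, -8], "dr": [0, 0, 0], "hand": 1}, {"delta_pos": [-35, 0, -14], "dr": [0, 0, 0], "hand": 1}, {"delta_pos": [-53, 0, -19], "dr": [0, 0, 0], "hand": 1}, {"delta_pos": [-72, 0, -21], "dr": [0, 0, 0], "hand": 1}]}}

```text
t: 5.08
position: [0.6271, -0.071, 0.2647]
orientation: [-0.014, 1.0, -0.0, -0.001]
ft_force: [-0.9, -4.2, 4.0]
finger_gap: 0.0155
```

Emit:
{"op": "jog_arm", "data": {"moves": [{"delta_pos": [-19, 0, -1], "dr": [0, 0, 0], "hand": 1}, {"delta_pos": [-38, 0, 0], "dr": [0, 0, 0], "hand": 1}, {"delta_pos": [-56, 0, 3.5], "dr": [0, 0, 0], "hand": 1}, {"delta_pos": [-74, 0, 8], "dr": [0, 0, 0], "hand": 1}, {"delta_pos": [-87, 0, 13], "dr": [0, 0, 0], "hand": 1}]}}

```text
t: 5.7
position: [0.7146, -0.0684, 0.2514]
orientation: [-0.014, 1.0, -0.0, -0.0]
ft_force: [0.5, -4.1, 2.8]
finger_gap: 0.0156
```

Emit:
{"op": "jog_arm", "data": {"moves": [{"delta_pos": [0, 0, 0], "dr": [0, 0, 0], "hand": 0.5}, {"delta_pos": [0, 0, 0], "dr": [0, 0, 0], "hand": 0}, {"delta_pos": [0, 0, 0], "dr": [0, 0, 0], "hand": -0.4}]}}

```text
t: 6.08
position: [0.7138, -0.0671, 0.2516]
orientation: [-0.015, 1.0, 0.0, -0.0]
ft_force: [-0.3, -0.9, -1.0]
finger_gap: 0.0342
```

Emit:
{"op": "jog_arm", "data": {"moves": [{"delta_pos": [0, 0, -40], "dr": [0, 0, 0], "hand": -0.6}, {"delta_pos": [0, 0, -75], "dr": [0, 0, 0], "hand": -0.8}, {"delta_pos": [60, 0, -75], "dr": [0, 0, 0], "hand": -0.8}, {"delta_pos": [120, 0, -75], "dr": [0, 0, 0], "hand": -0.6}, {"delta_pos": [160, 0, -50], "dr": [0, 0, 0], "hand": -0.6}]}}

```text
t: 6.7
position: [0.5526, -0.0728, 0.3027]
orientation: [-0.014, 1.0, 0.001, 0.002]
ft_force: [0.3, -0.7, 0.8]
finger_gap: 0.069
```

Emit:
{"op": "jog_arm", "data": {"moves": [{"delta_pos": [34, 1, 20], "dr": [0, 0, 0], "hand": -0.6}, {"delta_pos": [34, 1, 70], "dr": [0, 0, 0], "hand": -0.6}, {"delta_pos": [34, 1, 110], "dr": [0, 0, 0], "hand": -0.6}, {"delta_pos": [34, 1, 110], "dr": [0, 0, 0], "hand": -0.6}]}}

```text
t: 7.2
position: [0.5182, -0.0719, 0.1897]
orientation: [-0.015, 1.0, 0.0, -0.002]
ft_force: [0.3, 0.2, -0.1]
finger_gap: 0.07
```

```bash
python3 - <<'E'
from h import *
s=ctrl.state();c=ctrl.read_camera("wrist");b=ctrl.read_camera("scene")
cv2.imwrite("pics/4.png",np.hstack([cv2.resize(c["image"],(400,300)),cv2.resize(b["image"],(400,300))]))
P=cloud(c,s);z=P[...,2];ok=c["z_map"]>0
m=ok&(z>.07)&(z<.105)&(abs(P[...,0]-.519)<.03)&(abs(P[...,1]+.074)<.035)
q=P[m];print(len(q),np.percentile(q,[2,50,98],axis=0).round(4) if len(q) else 0)
t=q[q[:,2]>.088];print("top",len(t),np.percentile(t,[2,50,98],axis=0).round(4) if len(t) else 0)
togo([.519,-.0743,.081],s=s)
E
```

```text
949 [[ 0.4891 -0.1063  0.0736]
 [ 0.5098 -0.0751  0.0917]
 [ 0.5277 -0.0444  0.0946]]
top 506 [[ 0.5089 -0.0812  0.0902]
 [ 0.5181 -0.0745  0.0934]
 [ 0.5282 -0.0678  0.0948]]
t 7.2 pos [ 0.5182 -0.0719  0.1897] delta [ -1.2  -2.5 108.7] dr [ 0.  -0.2  0.1] F [ 0.3  0.2 -0.1] gap 0.07
```

View pics/4.png

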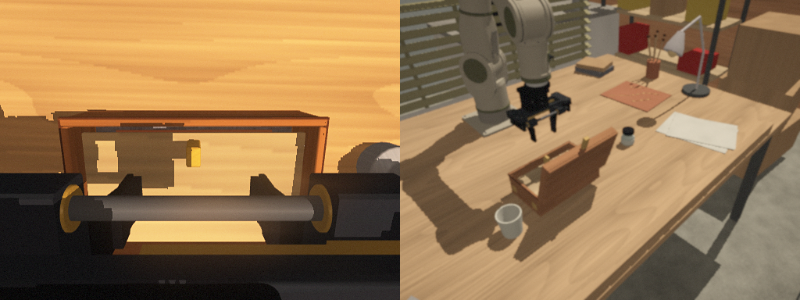

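The lid stands back on its stop (scene inset ~(565, 170)), and the flap tab is visible in the wrist view at (194, 153). It measures (0.518, -0.0745), top at 0.094 m, as expected. I'll grasp it.

Emit:
{"op": "jog_arm", "data": {"moves": [{"delta_pos": [-1, -2.5, 45], "dr": [0, 0, 0], "hand": -0.4}, {"delta_pos": [-1, -2.5, 85], "dr": [0, 0, 0], "hand": -0.4}, {"delta_pos": [-1, -2.5, 108.5], "dr": [0, 0, 0], "hand": -0.2}, {"delta_pos": [-1, -2.5, 108.5], "dr": [0, 0, 0], "hand": 0.2}, {"delta_pos": [-1, -2.5, 108.5], "dr": [0, 0, 0], "hand": 0.5}]}}

```text
t: 7.92
position: [0.5226, -0.0749, 0.0851]
orientation: [-0.014, 1.0, 0.0, 0.001]
ft_force: [0.2, -0.5, 0.1]
finger_gap: 0.0396
```

Emit:
{"op": "jog_arm", "data": {"moves": [{"delta_pos": [0, 0, 0], "dr": [0, 0, 0], "hand": 1}, {"delta_pos": [0, 0, 0], "dr": [0, 0, 0], "hand": 1}, {"delta_pos": [0, 0, 0], "dr": [0, 0, 0], "hand": 1}, {"delta_pos": [0, 0, 0], "dr": [0, 0, 0], "hand": 1}]}}

```text
t: 8.43
position: [0.5214, -0.0743, 0.0835]
orientation: [-0.015, 1.0, 0.0, 0.0]
ft_force: [-1.2, 2.4, 6.2]
finger_gap: 0.0137
```

```bash
python3 -c "
from h import *
togo([.519,-.0747,.08])"
```

```text
t 8.425 pos [ 0.5214 -0.0743  0.0835] delta [ 2.4 -0.3  3.5] dr [0.  0.  0.1] F [-1.2  2.4  6.2] gap 0.0137
```

Emit:
{"op": "jog_arm", "data": {"moves": [{"delta_pos": [-2.5, 0, -8.5], "dr": [0, 0, 0], "hand": 1}, {"delta_pos": [-6, 0, -17], "dr": [0, 0, 0], "hand": 1}, {"delta_pos": [-10.5, 0, -25], "dr": [0, 0, 0], "hand": 1}, {"delta_pos": [-15, 0, -33], "dr": [0, 0, 0], "hand": 1}, {"delta_pos": [-20.5, 0, -40], "dr": [0, 0, 0], "hand": 1}]}}

```text
t: 9.05
position: [0.5405, -0.0738, 0.1231]
orientation: [-0.015, 1.0, 0.001, -0.002]
ft_force: [-6.7, 3.9, -2.3]
finger_gap: 0.0139
```

Emit:
{"op": "jog_arm", "data": {"moves": [{"delta_pos": [-5.5, 0, -7], "dr": [0, 0, 0], "hand": 1}, {"delta_pos": [-12, 0, -13], "dr": [0, 0, 0], "hand": 1}, {"delta_pos": [-19, 0, -19.5], "dr": [0, 0, 0], "hand": 1}, {"delta_pos": [-26, 0, -24.5], "dr": [0, 0, 0], "hand": 1}, {"delta_pos": [-34, 0, -29.5], "dr": [0, 0, 0], "hand": 1}]}}

```text
t: 9.68
position: [0.575, -0.0727, 0.1529]
orientation: [-0.015, 1.0, 0.001, -0.001]
ft_force: [-5.3, 3.1, -0.5]
finger_gap: 0.0139
```

Emit:
{"op": "jog_arm", "data": {"moves": [{"delta_pos": [0, 0, 0], "dr": [0, 0, 0], "hand": 1}, {"delta_pos": [0, 0, 0], "dr": [0, 0, 0], "hand": 1}, {"delta_pos": [0, 0, 0], "dr": [0, 0, 0], "hand": 1}]}}

```text
t: 10.05
position: [0.5755, -0.0727, 0.1532]
orientation: [-0.015, 1.0, 0.001, -0.0]
ft_force: [-4.7, 4.8, 3.2]
finger_gap: 0.0139
```

```bash
python3 - <<'E'
from h import *
s=ctrl.state();c=ctrl.read_camera("wrist");b=ctrl.read_camera("scene");a=ctrl.read_camera("top")
cv2.imwrite("pics/5.png",np.vstack([np.hstack([cv2.resize(c["image"],(400,300)),cv2.resize(b["image"][150:290,100:290],(400,300))]),np.hstack([cv2.resize(a["image"][130:260,240:400],(400,300)),cv2.resize(b["image"],(400,300))])]))
togo([0,0,0],s=s)
ci,si=np.cos(psi),np.sin(psi)
for n,k,ss in(("w",c,s),("s",b,None),("t",a,None)):
  P=cloud(k,ss);p=P[k["z_map"]>0]-C
  x=ci*p[:,0]+si*p[:,1];y=-si*p[:,0]+ci*p[:,1];z=p[:,2]
  m=(x>-66)&(abs(y)<.112)&(x>-.064)&(x<.065)&(z>.062)&(z<.2)&(abs(y)>.035)
  for lo in np.arange(-.06,.064,.012):
    mm=m&(x>=lo)&(x<lo+.012)
    if mm.sum()>5: print(n,round(lo+.006,3),mm.sum(),np.median(z[mm]).round(4),np.median(y[mm]).round(3))
E
```

```text
t 10.05 pos [ 0.5755 -0.0727  0.1532] delta [573.1  89.3 153.5] dr [ 0.1 -0.   0.1] F [-4.7  4.8  3.2] gap 0.0139
w -0.03 2931 0.1447 0.037
w -0.018 6176 0.1419 -0.036
w -0.006 4723 0.1303 -0.035
w 0.006 2758 0.1202 -0.035
w 0.018 565 0.1084 -0.092
w 0.03 48 0.0995 0.0
s -0.018 292 0.1402 -0.052
s -0.006 369 0.1291 -0.047
s 0.006 284 0.1187 -0.058
s 0.018 131 0.1067 -0.089
s 0.03 89 0.0949 -0.094
s 0.042 57 0.0843 -0.102
s 0.054 13 0.0743 -0.107
t -0.03 26 0.1455 0.074
t -0.018 68 0.1417 0.073
t -0.006 36 0.1315 0.097
t 0.006 45 0.1184 0.096
t 0.018 40 0.1077 0.092
t 0.03 52 0.0956 0.091
t 0.042 39 0.0853 0.091
t 0.054 45 0.074 0.095
t 0.066 10 0.0657 0.097
```

View pics/5.png

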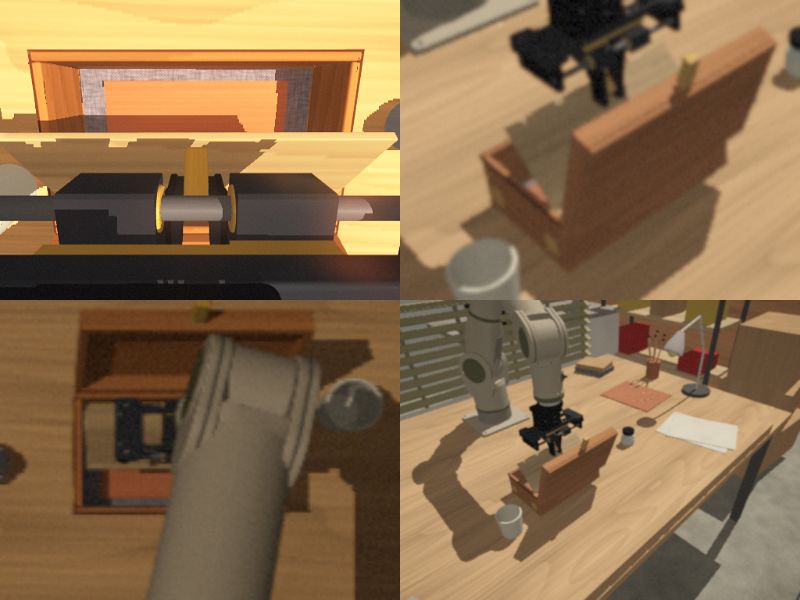

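The picture shows the flap raised by the tab, with the copper plate exposed at wrist (190, 105). The lid is open on its stop and the bystanders haven't moved. The flap measures about 43°, so I'll nudge it up by 2° and verify.

Emit:
{"op": "jog_arm", "data": {"moves": [{"delta_pos": [-3.5, 0, -2], "dr": [0, 0, 0], "hand": 1}, {"delta_pos": [-3.5, 0, -2], "dr": [0, 0, 0], "hand": 1}, {"delta_pos": [-3.5, 0, -2], "dr": [0, 0, 0], "hand": 1}, {"delta_pos": [-3.5, 0, -2], "dr": [0, 0, 0], "hand": 1}]}}

```text
t: 10.7
position: [0.5787, -0.0726, 0.1549]
orientation: [-0.015, 1.0, 0.001, -0.001]
ft_force: [-5.0, 4.6, 3.6]
finger_gap: 0.0135
```

```bash
python3 - <<'E'
from h import *
b=ctrl.read_camera("scene");a=ctrl.read_camera("top")
ci,si=np.cos(psi),np.sin(psi)
for n,k in(("s",b),("t",a)):
  P=cloud(k);W=P[k["z_map"]>0];p=W-C
  x=ci*p[:,0]+si*p[:,1];y=-si*p[:,0]+ci*p[:,1];z=p[:,2]
  m=(x>-.015)&(x<.06)&(z>.065)&(z<.16)&(abs(y)>.035)&(abs(y)<.112)
  for _ in range(4):
    f=np.polyfit(x[m],z[m],1);m&=abs(z-np.polyval(f,x))<.006
  print(n,m.sum(),np.degrees(np.arctan(-f[0])),"z at hinge",np.polyval(f,.068))
  # lid outer/inner face
  m=(x>.06)&(x<.19)&(z>.12)&(z<.245)&(abs(y)<.12)&(abs(y)>.05);q=np.c_[x[m],z[m]]
  print("lid top z",z[(x>.1)&(x<.2)&(abs(y)<.12)].max())
d0=np.load("a.npz")["P"];d1=cloud(a)
for nm,cx,cy in(("cup",.636,-.288),("jar",.566,.29),("weight",.548,.169)):
  r=[]
  for d in(d0,d1):
    q=d[(abs(d[...,0]-cx)<.06)&(abs(d[...,1]-cy)<.05)&(d[...,2]>.04)&(d[...,2]<.085)];r.append(q.mean(0).round(4))
  print(nm,r)
print(ctrl.state()["finger_gap"],ctrl.state()["ft_force"],ctrl.state()["position"])
E
```

```text
s 1088 45.37201169582943 z at hinge 0.0591808326364172
lid top z 0.2657715550324853
t 262 45.21152292614713 z at hinge 0.06060507753453419
lid top z 0.2712140314775824
cup [array([ 0.639 , -0.2936,  0.0633]), array([ 0.6392, -0.293 ,  0.0641])]
jar [array([0.5669, 0.29  , 0.0631]), array([0.5673, 0.2899, 0.0634])]
weight [array([0.5477, 0.1691, 0.0632]), array([0.5477, 0.1691, 0.0635])]
0.013442731934356248 [-5.69814745  4.34783327  1.95371704] [ 0.57868046 -0.07263463  0.15496816]
```

```bash
python3 -c "
from cell import ctrl
print(ctrl.close_job())"
```

```text
the job is handed in; nothing more can be done
None
```

The lid is open and released, and the flap is held at about 45° by its tab. I handed the job in at about 11 s with the grip still closed.

- **Lid:** I swung it by its tab to about 1.87 rad, almost at the stop, and let go there. Later pictures show it standing back on its own; I did not measure its final angle.
- **Flap:** The first lift measured about 43°, so I raised it slightly. The last check gave 45.4° from the scene camera and 45.2° from the top camera. The copper plate is exposed, and the finger gap of 13.4 mm matches the 14 mm tab.
- **Bystanders:** The cup, jar and weight are unmoved to within 1 mm of their starting positions.
- **Forces:** The highest reading at the end of any move was about 17 N, while closing on the lid tab slightly off-centre. I shifted 2 mm to fix that. No check failed.

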